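Shut the key cabinet and click its latch over

ROBOT

A 6-joint arm with a two-finger parallel gripper is mounted at the origin on the work surface. World frame = base frame: x ahead of the robot, y to its left, z up, the work surface at z = 0. Lengths are in m, angles in rad, forces in N, time in s.
With the tool pointing down it reaches from about 0.25 to 0.725 m from the base axis. Payload 4 kg.
Tool frame: the origin (TCP) lies between the finger pads; the fingertips stand 8 mm ahead of it and the grasp point (between the pads) lies 11 mm behind it; z points along the fingers, y is the direction in which the jaws open and shut (so a half turn about z gives the same grasp; the last joint's range is limited). The gripper opens to 85 mm and grips with 20 to 120 N. Pads are 22 mm wide; open, the fingers measure 114 mm over their backs; the gripper's body (76 mm by 85 mm) begins 54 mm behind the grasp point. The pads swing forward as they close: fully open they stand 13 mm farther back than shut.
Start: joints at [-1.138, 0.241, 0.005, 1.335, 0, 1.571], TCP at [0.21, -0.454, 0.239] pointing down, gripper open.
Joint ranges: [-2.72, 2.72], [-1.05, 1.87], [-1.09, 1.28], [-1.99, 2.15], [-1.42, 1.44], [-3.14, 3.14]. Speed limits (rad/s): [2.79, 2.79, 3.14, 3.14, 3.14, 3.14].

INTERFACE

Orientations are given as a unit quaternion [x, y, z, w].
In Python, from workcell import * gives the robot as it stands.
- The arm moves only by the tool send_rows, never from a script. Its argument "increments" is a list that holds one entry, the list of rows, each a list of 6 numbers: the shift along the tool's x, y, z in units of 50 mm (1.0 is 50 mm), then the turn, a rotation vector about the tool's x, y, z in units of 10 degrees (1.0 is 10 degrees). In form: [[[x, y, z, ax, ay, az], ...]]. A call has 1 to 8 rows; each row shifts and turns the commanded pose from where the row before left it, along the tool's axes as they then stand; what a row does not reach is not made up. A row lasts 1/8 s, in which the tool goes at most 62.5 mm and 10.7 degrees, less where a joint would pass 70% of its speed; a pose out of reach is approached as far as the arm can. A call with a number of a shift or a turn outside -1 to 1 is refused whole. A call with a gripper value outside its range is refused whole. "grip" is the closure, from 0 (fully open) to 1 (shut), set as the call begins (left out, the last holds). The fingers move at their own pace and stop on an object; the grip force is fixed at half the most. Time passes only in rows, so rows that do not move let the fingers close. It gives the time, the measured TCP pose, the force and the opening at its end, in the units of the state.
- get_obs(): the state, without advancing time (a new reading comes with each control period).
- camera(name): name is "scene" or "top" or "wrist"; returns a dict with "color" (384x512x3 uint8, red, green, blue), "z_map" (384x512 float32, m along the optical axis (not along the pixel's ray), 0 where there is no reading), "intrinsics" (3x3 intrinsics, pixels), "pose" (4x4, takes a point from camera to world coordinates); the wrist camera has in their place "mount" (4x4, takes a point from camera to tool coordinates, whose origin is the TCP and whose axes are the flange's). Camera axes: x right, y down, z forward; pixel columns grow to the right and rows downward; lengths in m; the calibration is good to about 2 mm. The wrist camera is an equidistant fisheye: a pixel r from the principal point sees the ray r / f radians off the axis. A picture is of the moment at which its call begins: read the wrist's pose just before it.
- job_done(): hands the job in, once; it reports no verdict.
The state is a dict: "clock": time; "joint_pos": joint angles; "joint_vel": joint speeds; "tau": joint torques, N m; "eef_pos": TCP position; "tool_rot": TCP orientation; "ft_force": force on the tool from outside, world axes, zero at the start; "ft_torque": the same for the moment, N m; "grip_width": finger opening in m.
Only numpy, scipy, OpenCV 4.12 (cv2) and the standard library are available. Lean on these libraries where they do the work, as an engineer would, in place of code of your own. Each camera call takes 0.05 s, during which the arm holds its last target.

TASK

The key cabinet on the ledge has been left ajar: push its door fully shut, and only then swing the steel latch on its top corner clockwise (seen from above) past its detent, so that it clicks over to its far stop with its lip in front of the door. Nothing needs to be gripped; leave the lint roller, key tray, door wedge and boot scraper where they lie.

Things in the scene. Friction and masses are not known exactly. Their poses are not given: they have to be found in the camera images.
- cabinet: Small wooden key cabinet fixed to the ledge: case 140 mm deep (x), 220 wide (y), 160 high, plus a 15 mm door over its whole front. Origin: centre of the underside of the case without door, on the ledge. Its -x side is the front, facing the robot; y to the robot's left, z up. The top is flat and bare except for the latch at the front right corner (-x, -y).
- door (a joint): Swing door 15 mm thick, 218 wide, 154 high, hinged upright at the cabinet's left (+y) front edge, opening towards the robot. 0 = shut, grows to 1.6 rad as it opens; starts 0.35 to 0.7 rad open. Light friction (about 0.1 N m); it stays where it is left. When shut its outer face lies at x = -85 mm in the cabinet's frame. The face is flat but for a pull knob.
- door_knob (a point): Outer end of the door's round steel pull knob, 24 mm across, standing 24 mm out of the outer face, 97 mm below the door's top edge and 23 mm from its free edge.
- door_hinge (a point): Point on the door's hinge axis, in the plane of the door's outer face, at the height of its top edge (157 mm above the ledge); in the cabinet's frame at (-85, 109) mm.
- door_corner (a point): Top corner of the door's free edge on its outer face, 218 mm from door_hinge, 157 mm above the ledge.
- latch (a joint): Steel latch on the cabinet's top, turning about an upright axis. 0 = open: its arm points to the cabinet's -y. Grows clockwise from above to a hard stop at 1.571 rad, where the arm points to -x over the door. A spring detent resists up to 0.785 rad (at most 0.3 N m, some 6 N at 50 mm from the axis), then snaps the latch by itself to the far stop; let go before that, it springs back to 0.
- latch_pivot (a point): On the latch's turning axis at the level of the cabinet's top (160 mm above the ledge); at (-45, -95) mm in the cabinet's frame. Round it stands a hub 26 mm in diameter and 37 mm high. From a 25 mm tail opposite the arm a thin spring strut runs 55 mm back over the cabinet's top, at most 14 mm high; it is the detent's spring.
- latch_tip (a point): Outer end of the arm, 78 mm from the axis, at mid height. The arm is a straight upright blade 8 mm thick from hub to here, 10 to 40 mm above the cabinet's top. Under it, 48 to 54 mm from the axis, hangs a lip 12 mm wide, to 18 mm below the cabinet's top; with the latch closed it is 8 mm in front of the shut door. A door more than 0.035 rad open is in its way.
- lint_roller: Lint roller lying on its side: yellow plastic handle 24 mm thick and white roll 48 mm in diameter, 215 mm long in all. A bystander. Origin under the roll's inner end, x along the roller.
- key_tray: White ceramic key tray, 110 x 150 x 24 mm, a bystander. Origin: centre of its underside.
- door_wedge: Chrome door wedge, 100 x 36 x 36 mm, a bystander. Origin: centre of its underside.
- boot_scraper: Green silicone boot scraper lying flat, 160 x 90 x 14 mm, a bystander. Origin: centre of its underside.

How it is judged:
By the outcome, as a careful person would: the job done as asked, in the order asked, and still so for the second after the job is handed in, with the robot touching nothing.
It also fails if it takes over 45 s, if anything falls off the work surface, if the arm or the gripper's body presses on something with over 40 N, if the wrist force passes 120 N, or if a joint passes its speed limit or range.

## Working session

There is one attempt and no reset: what is moved stays moved. The work goes in short steps, Python scripts to look and compute and a tool call to move; the robot and the scene stay as the last step left them, time stands still between calls to the robot, and variables do not carry over. Pictures are saved under pics/ and viewed, and the job is handed in when it is done.

Besides the shell and the picture viewer there is one more tool, called as name(argument=value, ...) on one line, values as JSON. send_rows: Moves the arm, as the interface text tells. Its arguments: {"type":"object","properties":{"increments":{"type":"array"},"grip":{"type":"number"}},"required":["increments"]}

```bash
mkdir -p pics; ls
python3 - <<'E'
from workcell import *
import cv2,numpy as np
o=get_obs();print(o)
for n in ["scene","top"]:
    c=camera(n);cv2.imwrite(f"pics/{n}0.png",c["color"][:,:,::-1]);np.savez(f"{n}0.npz",**c)
    print(n,c["intrinsics"],c["pose"])
E
```

```text
pics
{'clock': 0.0, 'joint_pos': array([-1.13801995e+00,  2.41342190e-01,  3.72754909e-03,  1.33519338e+00,
       -5.26950223e-06,  1.57081588e+00]), 'joint_vel': array([ 7.59330547e-04,  1.48240166e-05,  1.18956177e-04,  2.54944349e-05,
        9.75754734e-05, -7.49418291e-04]), 'tau': array([ 1.42580244e-03, -3.72320223e+01,  2.52407008e+01,  1.72856235e-02,
        1.71381653e-04,  3.21037639e-06]), 'eef_pos': array([ 0.20943862, -0.45334813,  0.23844955]), 'tool_rot': array([ 9.76680891e-01,  2.14693796e-01, -2.18541505e-04, -9.81821101e-04]), 'ft_force': array([-0.58102904,  0.45435547, -0.96364506]), 'ft_torque': array([-0.01718606, -0.02429452,  0.04201921]), 'grip_width': 0.08487805635663231}
scene [[421.12395739   0.         254.45160002]
 [  0.         421.12395739 192.77186517]
 [  0.           0.           1.        ]] [[-0.77915077  0.345493   -0.52302836  1.15433851]
 [ 0.62660076  0.45216725 -0.63475686  0.73943061]
 [ 0.01719224 -0.82230126 -0.56879264  0.77101893]
 [ 0.          0.          0.          1.        ]]
top [[372.3137188    0.         258.82486792]
 [  0.         372.3137188  193.44882016]
 [  0.           0.           1.        ]] [[ 0.01657533 -0.98499892  0.17176259  0.42483956]
 [-0.99927558 -0.02220508 -0.03090698  0.06236306]
 [ 0.03425734 -0.17112587 -0.98465343  1.09809088]
 [ 0.          0.          0.          1.        ]]
```

View pics/scene0.png

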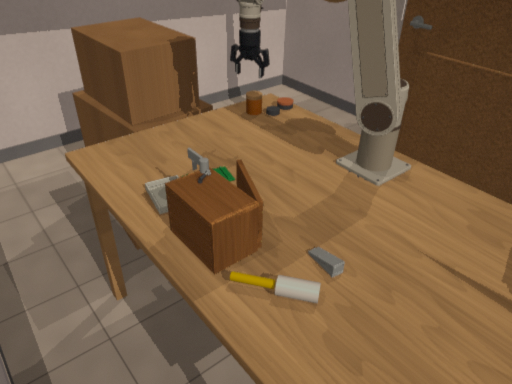

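View pics/top0.png

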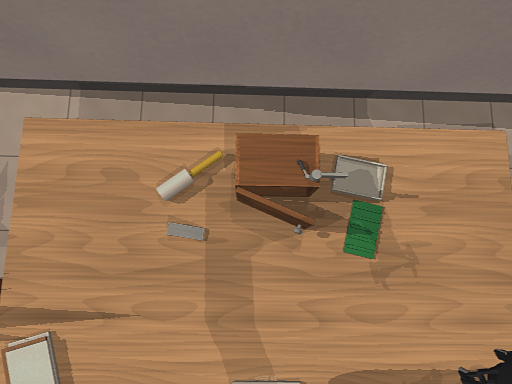

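The top view shows the cabinet at about (277,160), with the door ajar and its free edge at (312,225). The latch hub is at (317,175) with its arm pointing right. The tray (360,178) and scraper (363,230) lie to the right. Next I'll measure these.

```bash
cat > h.py <<'E'
import numpy as np,cv2
def load(n): return dict(np.load(n))
def cloud(c):
    K=c["intrinsics"];z=c["z_map"];v,u=np.mgrid[:z.shape[0],:z.shape[1]]
    P=np.stack([(u-K[0,2])/K[0,0]*z,(v-K[1,2])/K[1,1]*z,z],-1)
    P=P@c["pose"][:3,:3].T+c["pose"][:3,3]; P[z==0]=np.nan
    return P
def ray(c,u,v,h):
    K=c["intrinsics"];d=c["pose"][:3,:3]@np.array([(u-K[0,2])/K[0,0],(v-K[1,2])/K[1,1],1]);o=c["pose"][:3,3]
    return o+d*(h-o[2])/d[2]
E
python3 - <<'E'
from h import *
c=load("top0.npz");P=cloud(c)
np.set_printoptions(precision=4,suppress=True)
for v,u in [(300,250),(150,250),(150,300),(180,250),(210,275),(219,300),(229,297),(175,317),(175,340),(178,375),(230,363),(185,175),(232,187),(168,304)]: print(u,v,P[v,u])
# cabinet top
im=c["color"]
H=np.nanmedian(P[140:155,245:295,2]);print("top h",H)
m=(abs(P[...,2]-H)<0.006); 
m=m.astype(np.uint8)
n,l,s,ce=cv2.connectedComponentsWithStats(m)
for i in range(1,n):
    if s[i,4]>50:
        pts=P[l==i][:,:2].astype(np.float32);print(s[i],cv2.minAreaRect(pts))
        q=np.argwhere(l==i)[:,::-1].astype(np.float32);print(cv2.boxPoints(cv2.minAreaRect(q)))
a=cv2.resize(im[110:260,150:400,::-1],None,fx=3.2,fy=3.2,interpolation=cv2.INTER_CUBIC);cv2.imwrite("pics/topz.png",a)
c=load("scene0.npz");a=cv2.resize(c["color"][130:320,130:360,::-1],None,fx=3,fy=3,interpolation=cv2.INTER_CUBIC);cv2.imwrite("pics/scz.png",a)
E
```

```text
250 300 [ 0.3074  0.0479 -0.0006]
250 150 [0.7029 0.0579 0.1605]
300 150 [ 0.706  -0.0729  0.1619]
250 180 [0.623  0.0562 0.1603]
275 210 [ 0.5498 -0.0108  0.1357]
300 219 [ 0.5255 -0.0734  0.1552]
297 229 [ 0.5064 -0.0769  0.073 ]
317 175 [ 0.6316 -0.1099  0.1986]
340 175 [ 0.6331 -0.1677  0.1983]
375 178 [ 0.671  -0.3239  0.0053]
363 230 [ 0.5126 -0.2819  0.0062]
175 185 [0.628  0.27   0.0434]
187 232 [0.4959 0.2327 0.0209]
304 168 [ 0.6553 -0.0816  0.172 ]
top h 0.15985033053243974
[ 235  133   85   54 4213] ((0.6797338724136353, -0.013014264404773712), (0.14100055396556854, 0.2199792116880417), 0.45401808619499207)
[[235. 133.]
 [319. 133.]
 [319. 186.]
 [235. 186.]]
[235 187  80  38 461] ((0.5592346787452698, -0.007786087691783905), (0.21695567667484283, 0.015411271713674068), 67.47028350830078)
[[234.4528 191.2629]
 [236.7998 185.8466]
 [314.8728 219.6782]
 [312.5258 225.0945]]
```

View pics/topz.png

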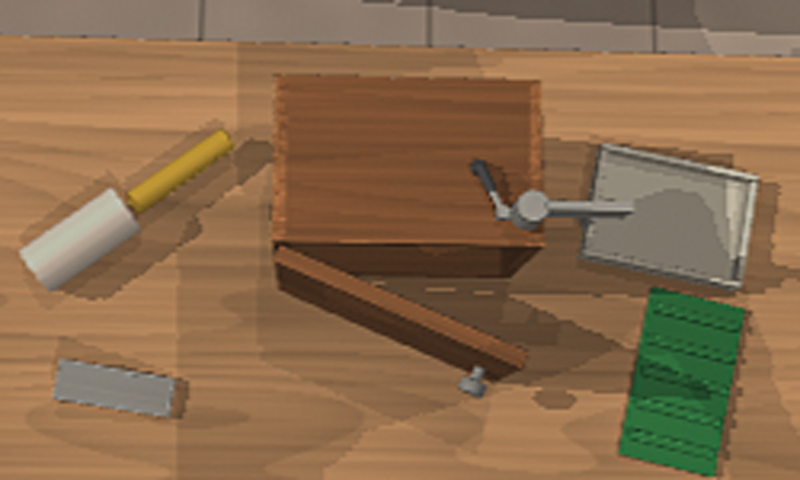

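View pics/scz.png

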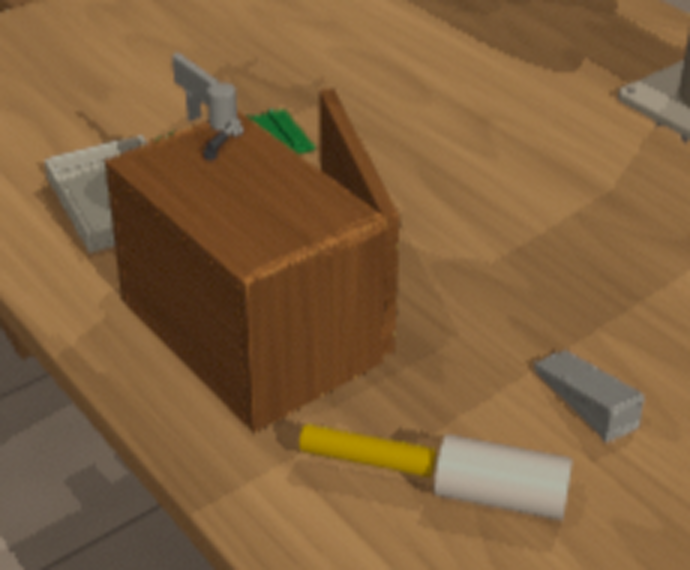

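send_rows(increments=[[[0,0,0,0,0,0.62],[0,0,0,0,0,0.62],[0,0,0,0,0,0.62],[0,0,0,0,0,0.62],[0.4,-0.6,0,0,0,0],[0.4,-0.6,0,0,0,0],[0.4,-0.6,0,0,0,0],[0.4,-0.6,0,0,0,0]]], grip=1)

```text
clock: 1.1
eef_pos: [0.29, -0.3327, 0.2389]
tool_rot: [1.0, -0.0, -0.0, -0.0]
ft_force: [0.2, 0.6, -0.3]
grip_width: -0.0
```

send_rows(increments=[[[0.45,-0.8,0,0,0,0],[0.45,-0.8,0,0,0,0],[0.45,-0.8,0,0,0,0],[0.45,-0.8,0,0,0,0],[0.45,-0.8,0,0,0,0],[0.45,-0.8,0,0,0,0],[0.45,-0.8,0,0,0,0],[0.45,-0.7,0,0,0,0]]])

```text
clock: 2.1
eef_pos: [0.47, -0.0173, 0.2389]
tool_rot: [1.0, 0.0, -0.0, 0.0]
ft_force: [0.6, 0.8, -0.3]
grip_width: -0.0002
```

send_rows(increments=[[[0,0,0.5,0,0,0],[0,0,0.5,0,0,0],[0,0,0.5,0,0,0],[0,0,0.5,0,0,0],[0,0,0.2,0,0,0],[0,0,0,0,0,0]]])

```text
clock: 2.85
eef_pos: [0.4692, -0.0189, 0.1288]
tool_rot: [1.0, -0.0, -0.001, -0.0]
ft_force: [-0.1, 0.6, 1.0]
grip_width: 0.0002
```

Run:
```python
from workcell import *
import cv2,numpy as np
print(get_obs()["eef_pos"])
a=camera("top");b=camera("scene")
cv2.imwrite("pics/a1.png",np.hstack([cv2.resize(a["color"][110:260,200:350],(400,400)),cv2.resize(b["color"][120:280,150:310],(400,400))])[:,:,::-1])
```

```text
[ 0.46915791 -0.01889306  0.12877851]
```

View pics/a1.png

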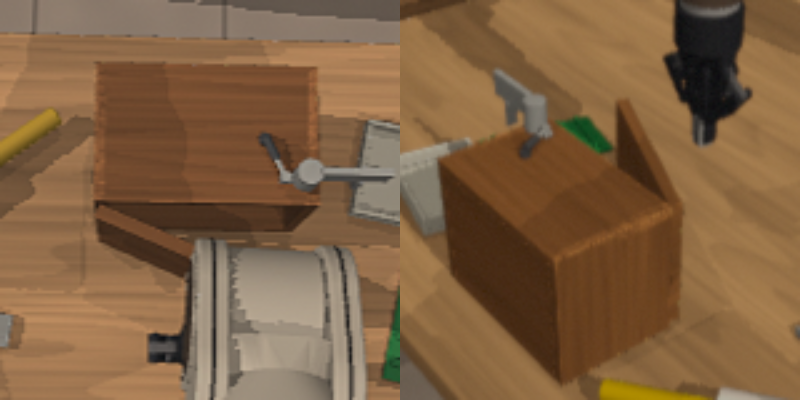

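The gripper is shut and in front of the door, with the door edge at (140,240) in the left crop. It's clear of the latch, so I'll start pushing.

send_rows(increments=[[[0.25,0,0,0,0,0],[0.25,0,0,0,0,0],[0.25,0,0,0,0,0],[0.25,0,0,0,0,0],[0.25,0,0,0,0,0],[0.25,0,0,0,0,0],[0.25,0,0,0,0,0],[0.25,0,0,0,0,0]]])

```text
clock: 3.95
eef_pos: [0.5704, -0.019, 0.1292]
tool_rot: [1.0, -0.0, -0.0, 0.0]
ft_force: [-1.4, -0.6, 0.0]
grip_width: -0.0001
```

send_rows(increments=[[[0.06,0,0,0,0,0],[0.06,0,0,0,0,0],[0.06,0,0,0,0,0],[0,0,0,0,0,0]]])

```text
clock: 4.45
eef_pos: [0.5789, -0.0189, 0.1294]
tool_rot: [1.0, -0.0, 0.0, -0.0]
ft_force: [-0.5, 0.5, -0.5]
grip_width: -0.0001
```

send_rows(increments=[[[0.05,0,0,0,0,0],[0.05,0,0,0,0,0],[0,0,0,0,0,0]]])

```text
clock: 4.82
eef_pos: [0.5841, -0.0189, 0.1294]
tool_rot: [1.0, -0.0, 0.0, -0.0]
ft_force: [-0.3, -0.1, 0.1]
grip_width: 0.0002
```

send_rows(increments=[[[0.05,0,0,0,0,0],[0,0,0,0,0,0]]])

```text
clock: 5.08
eef_pos: [0.5856, -0.0189, 0.1292]
tool_rot: [1.0, 0.0, -0.001, -0.0]
ft_force: [-2.7, 0.2, 1.8]
grip_width: 0.0004
```

send_rows(increments=[[[0.03,0,0,0,0,0],[0.03,0,0,0,0,0],[0,0,0,0,0,0]]])

```text
clock: 5.45
eef_pos: [0.5856, -0.0189, 0.1292]
tool_rot: [1.0, -0.0, -0.004, -0.0]
ft_force: [-11.6, 0.1, 7.3]
grip_width: 0.0001
```

The force rises to 11.6 N with no further motion, so the door is on its stop. I'll back off, rise and look.

send_rows(increments=[[[-0.2,0,0,0,0,0],[-0.4,0,0,0,0,0],[-0.6,0,0,0,0,0],[-0.6,0,-0.5,0,0,0],[-0.6,0,-0.8,0,0,0],[-0.6,0.5,-0.8,0,0,0],[0,0.8,-0.3,0,0,0],[0,0.8,0,0,0,0]]])

```text
clock: 6.45
eef_pos: [0.4406, -0.1252, 0.2518]
tool_rot: [1.0, 0.0, 0.003, 0.001]
ft_force: [0.7, -0.1, -1.3]
grip_width: 0.0001
```

send_rows(increments=[[[0,0.8,0,0,0,0],[0,0.8,0,0,0,0],[0,0.8,0,0,0,0],[0,0.8,0,0,0,0],[0,0.3,0,0,0,0],[0,0,0,0,0,0]]])

```text
clock: 7.2
eef_pos: [0.4392, -0.2994, 0.249]
tool_rot: [1.0, -0.001, 0.0, -0.0]
ft_force: [0.4, 0.8, -0.5]
grip_width: -0.0
```

Run:
```python
from workcell import *
from h import *
np.set_printoptions(precision=4,suppress=True)
print(get_obs()["eef_pos"])
c=camera("top");np.savez("top1.npz",**c);cv2.imwrite("pics/a2.png",cv2.resize(c["color"][110:260,200:400],(800,600))[:,:,::-1])
P=cloud(c)
m=(abs(P[...,2]-0.1585)<0.007).astype(np.uint8)
n,l,s,ce=cv2.connectedComponentsWithStats(m)
for i in range(1,n):
    if s[i,4]>100: print(s[i],cv2.minAreaRect(P[l==i][:,:2].astype(np.float32)))
# front edge x by column
for u in range(237,320,8):
    q=P[130:200,u];k=q[(q[:,2]>.15)&(q[:,2]<.165)];print(u,k[:,0].min(),k[np.argmin(k[:,0])])
m=(P[...,2]>.185)&(P[...,2]<.205)&(P[...,0]>.5)&(P[...,1]<-.05)
q=P[m];print(q.min(0),q.max(0)); 
a=q[q[:,1]<-.13];print(a.min(0),a.max(0),np.polyfit(a[:,1],a[:,0],1))
```

```text
[ 0.4392 -0.2994  0.249 ]
[ 235  133   85   60 4707] ((0.6722002029418945, -0.013077124953269958), (0.15650497376918793, 0.21949459612369537), 0.8053759932518005)
237 0.5939889167642698 [0.594  0.0889 0.1577]
245 0.595009535618843 [0.595  0.0684 0.1546]
253 0.5951480573453525 [0.5951 0.0479 0.1565]
261 0.5956776664954659 [0.5957 0.0273 0.1561]
269 0.5961835218096037 [0.5962 0.0067 0.1559]
277 0.5948302734200007 [ 0.5948 -0.0143  0.1515]
285 0.5949813304013388 [ 0.595  -0.0349  0.1533]
293 0.5953727454971968 [ 0.5954 -0.0556  0.1537]
301 0.5954420373761737 [ 0.5954 -0.0761  0.1559]
309 0.5954599365819503 [ 0.5955 -0.0964  0.1584]
317 0.5961253750756121 [ 0.5961 -0.1174  0.1574]
[ 0.6228 -0.1851  0.1852] [ 0.6479 -0.0956  0.2048]
[ 0.631  -0.1851  0.1861] [ 0.6388 -0.1303  0.2048] [-0.0191  0.6313]
```

View pics/a2.png

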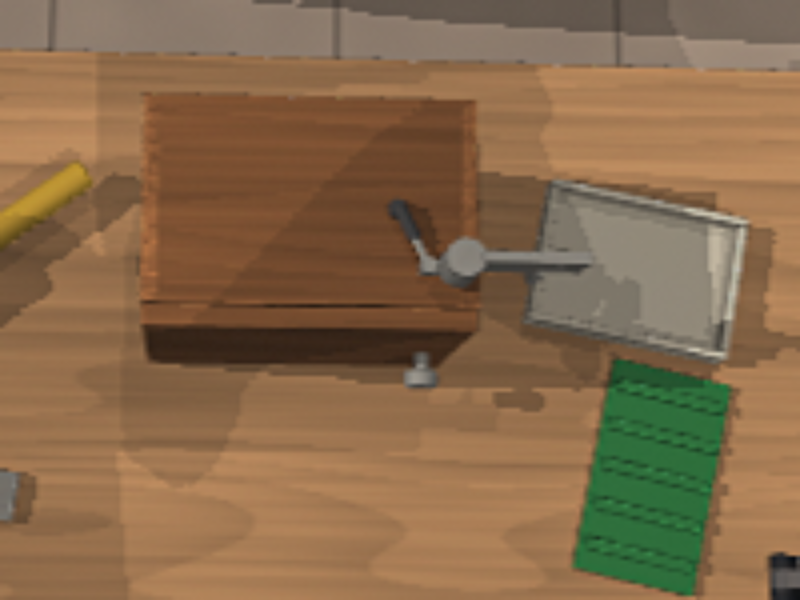

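The door is shut: its front edge sits at x≈0.595 along the full width. The latch arm still points right, from (490,262) to (590,262). I'll pass over it and come down behind it.

send_rows(increments=[[[0.5,-0.6,0,0,0,0],[0.6,-0.6,0,0,0,0],[0.6,-0.6,0,0,0,0],[0.6,-0.6,0,0,0,0],[0.6,-0.22,0,0,0,0],[0.6,0,0,0,0,0],[0.6,0,0,0,0,0],[0.4,0,0,0,0,0]]])

```text
clock: 8.25
eef_pos: [0.6653, -0.1655, 0.2492]
tool_rot: [1.0, 0.001, 0.0, -0.0]
ft_force: [0.6, -0.1, -0.6]
grip_width: -0.0003
```

send_rows(increments=[[[0.08,0,0,0,0,0],[0,0,0,0,0,0]]])

```text
clock: 8.5
eef_pos: [0.6679, -0.1668, 0.2492]
tool_rot: [1.0, 0.001, -0.0, -0.0]
ft_force: [-0.5, 0.3, -0.8]
grip_width: 0.0001
```

send_rows(increments=[[[0,-0.16,0,0,0,0],[0,0,0.3,0,0,0],[0,0,0.4,0,0,0],[0,0,0.4,0,0,0],[0,0,0.14,0,0,0],[0,0,0,0,0,0]]])

```text
clock: 9.25
eef_pos: [0.6677, -0.1597, 0.1875]
tool_rot: [1.0, -0.0, -0.0, -0.0]
ft_force: [-0.6, 0.0, 0.4]
grip_width: 0.0001
```

Run:
```python
from workcell import *
import cv2,numpy as np
print(get_obs()["eef_pos"])
a=camera("top");b=camera("scene")
cv2.imwrite("pics/a3.png",np.hstack([cv2.resize(a["color"][110:260,220:370],(400,400)),cv2.resize(b["color"][100:260,120:280],(400,400))])[:,:,::-1])
```

```text
[ 0.66771382 -0.15966726  0.18745021]
```

View pics/a3.png

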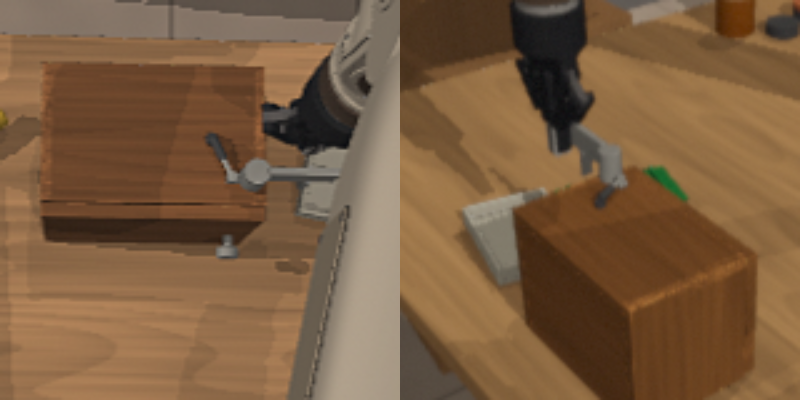

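The closed fingers are behind the blade: in the right crop the tip is at (560,150), on the far side of the arm. Now I'll pull towards -x.

send_rows(increments=[[[-0.2,0,0,0,0,0],[-0.2,0,0,0,0,0],[-0.2,0,0,0,0,0],[-0.2,0,0,0,0,0]]])

```text
clock: 9.85
eef_pos: [0.6315, -0.1592, 0.1891]
tool_rot: [1.0, 0.0, 0.004, -0.0]
ft_force: [7.8, 2.2, 0.4]
grip_width: 0.0002
```

send_rows(increments=[[[-0.2,0,0,0,0,0],[-0.2,0,0,0,0,0],[-0.1,0,0,0,0,0]]])

```text
clock: 10.22
eef_pos: [0.6028, -0.16, 0.1883]
tool_rot: [1.0, -0.0, 0.0, 0.0]
ft_force: [-1.2, -0.1, -0.4]
grip_width: -0.0001
```

send_rows(increments=[[[0,0.2,-0.2,0,0,0],[0,0.4,-0.6,0,0,0],[0,0.6,-0.8,0,0,0],[-0.6,0.8,0,0,0,0],[-0.6,0.8,0,0,0,0],[-0.6,0.8,0,0,0,0],[-0.6,0,0,0,0,0],[0,0,0,0,0,0]]])

```text
clock: 11.22
eef_pos: [0.481, -0.3413, 0.2682]
tool_rot: [1.0, -0.002, -0.0, 0.0]
ft_force: [0.5, -0.3, 0.1]
grip_width: -0.0002
```

Run:
```python
from workcell import *
from h import *
np.set_printoptions(precision=4,suppress=True)
print(get_obs()["eef_pos"],get_obs()["ft_force"])
a=camera("top");b=camera("scene")
cv2.imwrite("pics/a4.png",np.hstack([cv2.resize(a["color"][110:260,220:370],(400,400)),cv2.resize(b["color"][100:260,120:280],(400,400))])[:,:,::-1])
P=cloud(a)
m=(P[...,2]>.185)&(P[...,2]<.205)&(P[...,0]>.5)&(P[...,1]<-.05)&(P[...,1]>-.2)
q=P[m];print(q.min(0),q.max(0)); k=q[q[:,0]<.615];print(np.polyfit(k[:,0],k[:,1],1))
for u in range(237,306,8):
    q=P[130:200,u];k=q[(q[:,2]>.15)&(q[:,2]<.165)];print(u,k[np.argmin(k[:,0])])
```

```text
[ 0.481  -0.3413  0.2682] [ 0.5343 -0.3375  0.0924]
[ 0.5572 -0.1208  0.1851] [ 0.6476 -0.0956  0.2037]
[ 0.0031 -0.1094]
237 [0.5945 0.089  0.1548]
245 [0.5948 0.0684 0.1557]
253 [0.5954 0.0479 0.155 ]
261 [0.5941 0.0271 0.1505]
269 [0.5963 0.0067 0.1554]
277 [ 0.5965 -0.0139  0.157 ]
285 [ 0.5952 -0.0351  0.1519]
293 [ 0.5954 -0.0556  0.1536]
301 [ 0.5955 -0.0761  0.1557]
```

View pics/a4.png

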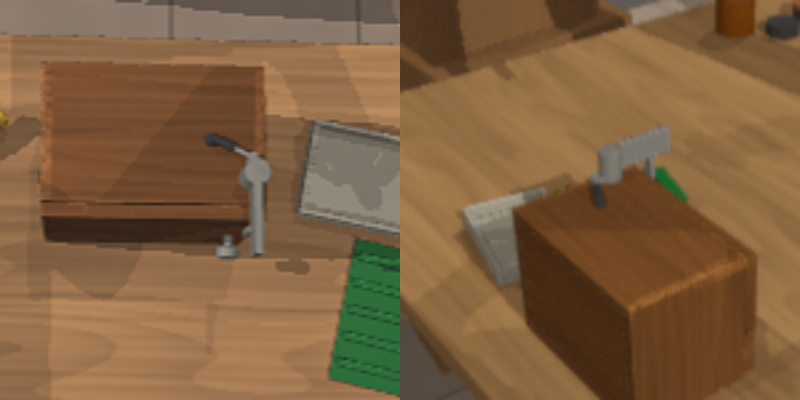

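The latch arm now points straight down in the picture, from (257,172) to (257,250), over the shut door and at its far stop. The robot is clear, so I'm handing in.

```bash
python3 -c "
from workcell import *
print(job_done())"
```

```text
the job is handed in; nothing more can be done
None
```

The door is shut and the latch is closed over it. I handed the job in at about 11.3 s, well inside the 45 s limit.

- **Door:** I pushed it with the closed fingers until it stopped moving and the force rose to 11.6 N. The images then showed its outer face at x ≈ 0.595 m along the whole width, which is where it should be when shut.
- **Latch:** After that, I pulled the arm towards the robot from behind. The force was 7.8 N at the one reading during the pull, then dropped to about zero as the latch snapped over.
- **Last checks:** The latch arm points to -x within about 0.2°, so it is at its far stop. The door face was still at 0.595 m, and the gripper was clear with almost no force on it.
- **Bystanders:** The arm never went near the four other objects at table height. The tray and scraper looked unmoved in the last picture. The roller and wedge were mostly outside that crop, so I did not check them again.

None of the checks failed or disagreed.

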